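# Swing the drain hook over the drip dish and hang the cap wrench

## Robot

A 6-joint arm with a two-finger parallel gripper is mounted at the origin on the work surface. World frame = base frame: x ahead of the robot, y to its left, z up, the work surface at z = 0. Lengths are in m, angles in rad, forces in N, time in s.
With the tool pointing down it reaches from about 0.3 to 0.775 m from the base axis. Payload 14.6 kg.
Tool frame: the origin (TCP) lies at the centre of the arm's flange, where the gripper is bolted on; the fingertips stand 199 mm ahead of it and the grasp point (between the pads) lies 180 mm ahead of it; z points along the fingers, y is the line along which they close (so a half turn about z gives the same grasp; the last joint's range is limited). The gripper opens to 94 mm and grips with 3 to 60 N. Pads are 16 mm wide; open, the fingers measure 119 mm over their backs; the gripper's body (75 mm by 177 mm) begins 78 mm behind the grasp point.
Start: joints at [-1.338, 0.3, 1.521, -0, 1.321, -0.067], TCP at [0.162, -0.525, 0.405] pointing down, gripper open.
Joint ranges: [-3.03, 3.03], [-0.79, 2.21], [0.23, 2.52], [-1.04, 4.18], [0, 3.07], [-2.55, 2.55]. Speed limits (rad/s): [2.22, 2.22, 2.57, 3.14, 3.14, 3.14].

## Interface

Orientations are given as [roll, pitch, yaw] about the fixed x, y, z axes, in that order (R = Rz(yaw) Ry(pitch) Rx(roll)).
In Python, from station import ctrl gives the robot as it stands. The module is installed in compiled form; this text tells all that it offers.
- The arm moves only by the tool servo_tool, never from a script. Its argument "motion" is a list of rows, each a list of 5 numbers: the closure, from 0 (fully open) to 1 (shut), then the shift along the world's x, y, z in cm, then the turn about the world's z in degrees. A call has 1 to 20 rows; each row is the pose to reach, as a shift and turn from the pose commanded when the call began; what a row does not reach only later rows make up. A row lasts 1/8 s, in which the tool goes at most 62.5 mm and 10.7 degrees, less where a joint would pass 70% of its speed; a pose out of reach is approached as far as the arm can. A call with a gripper value outside its range is refused whole. The fingers move at their own pace and stop on an object; "squeeze" is the grip in N (left out, the last holds). Time passes only in rows, so rows that repeat a pose let the fingers close. It gives the time, the measured TCP pose, the force, the opening and the grip force at its end, in the units of the state.
- ctrl.get_obs(): the state, without advancing time (a new reading comes with each control period).
- ctrl.camera(name): name is "scene" or "top" or "wrist"; returns a dict with "image" (384x512x3 uint8, red, green, blue), "fx", "fy", "cx", "cy" (pixels), "dist" ([k1, k2, p1, p2, k3] as OpenCV has them; the pictures are not rectified), "camera_from_world" (4x4, takes a point from world to camera coordinates); the wrist camera has in their place "hand_eye" (4x4, takes a point from camera to tool coordinates, whose origin is the TCP and whose axes are the flange's). Camera axes: x right, y up, looking along -z (the intrinsics and any distortion apply to the point x, -y, -z); pixel columns grow to the right and rows downward; lengths in m; the calibration is good to about 2 mm. A picture is of the moment at which its call begins: read the wrist's pose just before it. There is no depth.
- ctrl.hand_in(): hands the job in; it is judged then, once.
The state is a dict: "time_s": time; "qpos": joint angles; "joint_vel": joint speeds; "tau": joint torques, N m; "ee_pos": TCP position; "eef_rot": TCP orientation; "force": force on the tool from outside, world axes, zero at the start; "moment": the same for the moment, N m; "grip_width": finger opening in m; "grip_force": force on a finger pad.
Only numpy, scipy, OpenCV 4.12 (cv2) and the standard library are available. Lean on these libraries where they do the work, as an engineer would, in place of code of your own. Each camera call takes 0.05 s, during which the arm holds its last target. There are 200 camera calls.

## Task

Swing the swivel hook round until it stands over the green drip dish and lean on it so that it bears firmly against its end stop, without straining it. Then take the yellow cap wrench out of the rack and hang it by its eye on the middle of the hook so that it drains over the dish; leave the hook at its stop and everything else on the bench where it is.

Things in the scene. Friction and masses are not known exactly. Their poses are not given: they have to be found in the camera images.
- stand: Fixed stand: grey round foot (90 mm diameter, 12 mm high), steel column (20 mm diameter), on top a black turning head (36 mm diameter, z 195 to 229 mm). Origin: on the bench at the column's axis, which is the vertical turning axis of the hook. Its x axis points away from the hook's mid position.
- hook (a joint): Angle of the hook's head on the stand, rad: 0 when the hook points along the stand's -x, growing anticlockwise seen from above. Hard end stops (red lugs) at +1.35 and -1.35: at one the hook stands over the dish, at the other over the beaker. It turns stiffly (0.30 N m of friction, so about 3 N at 100 mm from the axis, more if pushed fast) and stays where it is left.
- saddle (a point): Point on top of the hook's level bar (8 mm round steel, 18 to 130 mm from the turning axis), 100 mm from the axis, 214 mm above the bench, where the wrench is to hang; its -x points outward along the bar. At the stop lean on the bar sideways with the fingers for a moment, at least 7 N (10 to 14 N is right); over 25 N strains it. The stop is hard: go slowly, watch the force.
- hook_tip (a point): Top of the upturned tip, 136 mm from the turning axis, 232 mm above the bench (22 mm above the bar's axis).
- dish: Green round drip dish, fixed, 100 mm diameter, 18 mm high, origin at the centre of its underside. It stands 100 mm from the stand's axis straight below the saddle's place at one of the two end stops; which one varies.
- beaker: Glass beaker, 72 mm diameter, 85 mm high, below the hook's other end stop. Leave it alone. Origin at the centre of its underside.
- wrench: Yellow cap wrench, 0.09 to 0.18 kg, upright in the rack, 166 mm tall, flat in its y-z plane, 10 mm thick along x (ring 12 mm), faces alike. Origin: centre of its underside, z up. Upward: ring (60 mm outside), shank, hanging eye, solid grip tab 36 mm wide (y) from 132 to 166 mm, gripped across it. Eye: opening through x, 26 mm wide, from 91 mm to a roof with apex at 129 mm (123 at its sides).
- eye (a point): Apex of the top edge of the wrench's eye, on which it hangs: on the wrench's z axis 129 mm above its origin; when hung it rests within a few mm of the top of the bar.
- rack: Fixed white plastic rack, 130 x 90 mm, 50 mm high, with two slots (16 x 66 mm, 45 mm deep, floor 5 mm above the bench) 62 mm apart along its x. Yellow and blue wrench stand in them in either order, flat along the rack's y. Origin: centre of its underside.
- spare: Blue wrench, same shape as the yellow, in the other slot; leave it there.
- bottle_a: Clear glass bottle with blue cap and no label, 86 mm diameter, 170 mm high; leave alone.
- amber: Amber bottle, 72 mm diameter, 140 mm high; leave alone.
- tip_box: Orange pipette-tip box, 85 x 120 x 55 mm; leave alone.
- petri: Stack of clear petri dishes, 90 mm diameter, 30 mm high; leave alone.

How it is judged:
By the outcome, as a careful person would: the job done as asked, in the order asked, and still so for the second after the job is handed in, with the robot touching nothing.
It also fails if it takes over 72 s, if anything falls off the work surface, if the arm or the gripper's body presses on something with over 40 N, if the wrist force passes 120 N, or if a joint passes its speed limit or range.

## Working session

There is one attempt and no reset: what is moved stays moved. The work goes in short steps, Python scripts to look and compute and a tool call to move; the robot and the scene stay as the last step left them, time stands still between calls to the robot, and variables do not carry over. Pictures are saved under pics/ and viewed, at most 10 in all, crops included, and the job is handed in when it is done.

Besides the shell and the picture viewer there is one more tool, called after "Request:" by a JSON object that holds its "name" and its "arguments", one argument or row to a line. servo_tool: Moves the arm, as the interface text tells. Its arguments: {"type":"object","properties":{"motion":{"type":"array","items":{"type":"array","items":{"type":"number"}}},"squeeze":{"type":"number"}},"required":["motion"]}

```bash
mkdir -p pics
cat > h.py <<'E'
import numpy as np, cv2, pickle
from station import ctrl
from scipy.spatial.transform import Rotation as Rot
def cam(name):
    o=ctrl.get_obs(); c=ctrl.camera(name)
    if 'hand_eye' in c:
        T=np.eye(4); T[:3,:3]=Rot.from_euler('xyz',o['eef_rot']).as_matrix(); T[:3,3]=o['ee_pos']
        c['wfc']=T@np.array(c['hand_eye'])
    else: c['wfc']=np.linalg.inv(np.array(c['camera_from_world']))
    c['K']=np.array([[c['fx'],0,c['cx']],[0,c['fy'],c['cy']],[0,0,1.]])
    return c
def ray(c,uv):
    uv=np.asarray(uv,float).reshape(-1,1,2)
    p=cv2.undistortPoints(uv,c['K'],np.array(c['dist'],float)).reshape(-1,2)
    d=np.c_[p[:,0],-p[:,1],-np.ones(len(p))]@c['wfc'][:3,:3].T
    return c['wfc'][:3,3],d
def onz(c,uv,z):
    o,d=ray(c,uv); return o+d*((z-o[2])/d[:,2])[:,None]
def proj(c,P):
    P=np.asarray(P,float).reshape(-1,3); M=np.linalg.inv(c['wfc'])
    q=P@M[:3,:3].T+M[:3,3]; q=q*[1,-1,-1]
    return cv2.projectPoints(q,np.zeros(3),np.zeros(3),c['K'],np.array(c['dist'],float))[0].reshape(-1,2)
def save(c,f): cv2.imwrite(f,c['image'][:,:,::-1])
E
python3 - <<'E'
from h import *
d={}
for n in ['top','scene']:
    c=cam(n); d[n]=c; print(n,c['wfc'].round(3).tolist(),c['fx'])
pickle.dump(d,open('v0.pkl','wb'))
cv2.imwrite('pics/a.png',cv2.resize(np.vstack([d['top']['image'],d['scene']['image']]),(450,675))[:, :, ::-1][:600] if 0 else d['top']['image'][:,:,::-1])
save(d['scene'],'pics/b.png')
E
```

```text
top [[-0.015, 0.996, -0.085, 0.418], [-1.0, -0.016, -0.005, 0.022], [-0.007, 0.085, 0.996, 1.578], [0.0, 0.0, 0.0, 1.0]] 442.0297109967867
scene [[0.122, -0.847, 0.517, 1.09], [0.992, 0.11, -0.054, -0.032], [-0.011, 0.52, 0.854, 1.079], [0.0, 0.0, 0.0, 1.0]] 363.95367406371287
```

View pics/a.png

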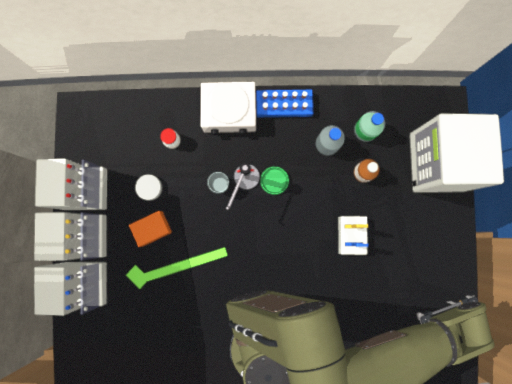

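View pics/b.png

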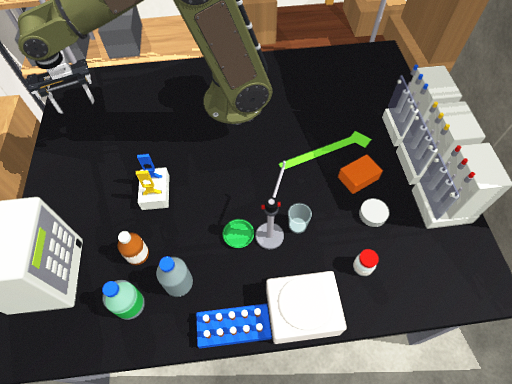

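The top view shows the stand at about (246,176), hook tip (228,207), dish (274,180), beaker (218,183), rack (353,236) with the yellow wrench at row 226 and the blue at row 244. The scene view agrees: tip (284,165), head (270,206), yellow tab (147,178).

Run:
```python
from h import *
d=pickle.load(open('v0.pkl','rb')); t,s=d['top'],d['scene']
def blobs(c,lo,hi,roi):
    hsv=cv2.cvtColor(c['image'],cv2.COLOR_RGB2HSV); m=cv2.inRange(hsv,lo,hi); z=np.zeros_like(m); x0,y0,x1,y1=roi; z[y0:y1,x0:x1]=m[y0:y1,x0:x1]
    n,l,st,ce=cv2.connectedComponentsWithStats(z); return [(st[i].tolist(),ce[i].round(1).tolist()) for i in range(1,n) if st[i][4]>15]
b=blobs(t,(50,120,60),(75,255,255),(255,160,300,200)); print('dish',b)
b0=max(b,key=lambda q:q[0][4]); st=b0[0]; u=(st[0]+(st[2]-1)/2,st[1]+(st[3]-1)/2)
D=onz(t,[u],0.018)[0]; print('dish xy',D)
for n,c,roi in (('t',t,(330,210,375,260)),('s',s,(120,145,175,212))):
    for nm,lo,hi in (('yel',(18,150,120),(32,255,255)),('blu',(105,150,80),(125,255,255)),('white',(0,0,170),(180,50,255))):
        print(n,nm,blobs(c,lo,hi,roi))
r=blobs(t,(0,0,170),(180,60,255),(330,210,375,262))
print('rack corners',onz(t,[(339,217),(368,217),(368,255),(339,255)],0.05).round(3).tolist())
# red lugs / tip
for n,c,roi in (('t',t,(215,150,270,215)),('s',s,(250,150,305,250))):
    print(n,'red',blobs(c,(0,150,80),(8,255,255),roi),blobs(c,(172,150,80),(180,255,255),roi))
def tri(a,b):
    o1,d1=ray(t,[a]);o2,d2=ray(s,[b]);A=np.c_[d1[0],-d2[0]];k=np.linalg.lstsq(A,o2-o1,rcond=None)[0]
    p,q=o1+k[0]*d1[0],o2+k[1]*d2[0]; return ((p+q)/2).round(4),np.linalg.norm(p-q).round(4)
print('tip',tri((228,207.5),(283.5,165)),'tip plane',onz(t,[(228,207.5)],.225).round(3),onz(s,[(283.5,165)],.229).round(3))
im=np.hstack([cv2.resize(t['image'][145:265,205:375],None,fx=2.3,fy=2.3*1.0,interpolation=cv2.INTER_CUBIC),cv2.resize(s['image'][145:265,215:320],(241,276),interpolation=cv2.INTER_CUBIC)])
t4=cv2.resize(t['image'][150:215,205:300],None,fx=4,fy=4); s4=cv2.resize(s['image'][150:255,220:315],None,fx=4,fy=4)
H=max(t4.shape[0],s4.shape[0]); P=lambda q:np.vstack([q,np.zeros((H-q.shape[0],q.shape[1],3),np.uint8)])
cv2.imwrite('pics/c.png',np.hstack([P(t4),P(s4)])[:,:,::-1])
```

```text
dish [([260, 166, 29, 29, 659], [274.2, 180.1])]
dish xy [ 0.59959517 -0.04035317  0.018     ]
t yel [([345, 225, 23, 3, 50], [356.3, 225.7])]
t blu [([346, 243, 23, 4, 55], [356.9, 244.0])]
t white [([339, 216, 28, 39, 878], [352.0, 235.0])]
s yel [([135, 170, 26, 25, 257], [146.3, 181.9])]
s blu [([137, 153, 25, 25, 243], [147.3, 164.0])]
s white [([138, 167, 31, 43, 805], [155.7, 192.0]), ([143, 180, 8, 4, 25], [146.3, 181.8])]
rack corners [[0.463, -0.262, 0.05], [0.462, -0.364, 0.05], [0.33, -0.36, 0.05], [0.332, -0.259, 0.05]]
t red [] []
s red [([277, 202, 4, 5, 16], [278.3, 204.0])] []
tip (array([0.4937, 0.1127, 0.2161]), np.float64(0.0031)) tip plane [[0.493 0.111 0.225]] [[0.503 0.112 0.229]]
```

View pics/c.png

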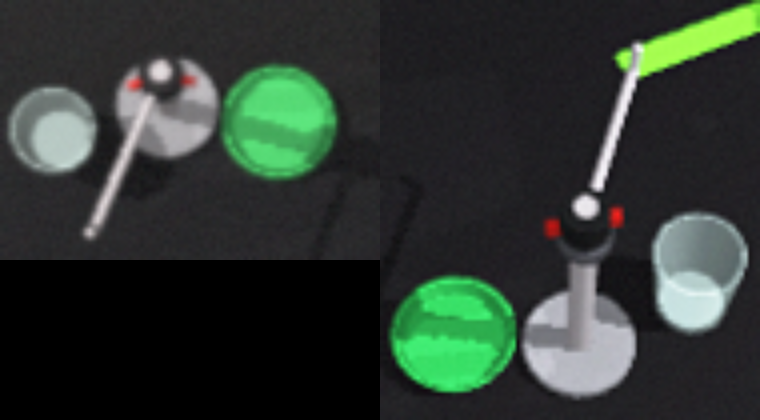

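The crops show the white head-top at top px (245,168) and scene px (271.5,201.5), the foot centre at top px (247,177), scene px (270,236), and the hook tip at top px (227.5,208). Computing the axis and angles.

Run:
```python
from h import *
d=pickle.load(open('v0.pkl','rb')); t,s=d['top'],d['scene']
f1=onz(t,[(246.9,176.6)],.012)[0]; f2=onz(s,[(220+(580-380)/4,150+343/4)],.012)[0]
h1=onz(t,[(245.2,168)],.232)[0]; h2=onz(s,[(271.5,201.7)],.232)[0]
tip=(onz(t,[(227.8,207.8)],.232)[0]+onz(s,[(284,161.8)],.232)[0])/2
print(f1,f2,h1,h2,onz(t,[(227.8,207.8)],.232),onz(s,[(284,161.8)],.232))
A=np.mean([f1,f2,h1,h2],0)[:2]; D=np.array([.5996,-.0404])
v=tip[:2]-A; w=D-A
B=onz(t,[(218,183)],.04)[0][:2]; 
print('axis',A,'tip r',np.hypot(*v),np.degrees(np.arctan2(v[1],v[0])),'dish r',np.hypot(*w),np.degrees(np.arctan2(w[1],w[0])),'beaker',B, B-A)
yt=onz(t,[(356.3,225.7)],.166)[0]; bt=onz(t,[(356.9,244)],.166)[0]; print('tabs',yt,bt)
ys=onz(s,[(146,172)],.166)[0]; print(ys)
print('ob',ctrl.get_obs()['ee_pos'],ctrl.get_obs()['eef_rot'],ctrl.get_obs()['force'],ctrl.get_obs()['time_s'])
```

```text
[0.61403303 0.0558379  0.012     ] [0.61921684 0.06145387 0.012     ] [0.61323795 0.05598433 0.232     ] [0.61890124 0.06030089 0.232     ] [[0.49166469 0.11070615 0.232     ]] [[0.49396325 0.11474192 0.232     ]]
axis [0.61634727 0.05839425] tip r 0.13495258584277336 156.2601669657754 dish r 0.10020366506965211 -99.62112455574444 beaker [0.58961886 0.15683121] [-0.02672841  0.09843696]
tabs [ 0.43111193 -0.29580371  0.166     ] [ 0.37261399 -0.29604716  0.166     ]
[ 0.43022967 -0.2963976   0.166     ]
ob [ 0.16243049 -0.52542243  0.40414009] [-3.14049459e+00 -7.06008182e-05  2.99843284e-01] [ 1.4710262  -0.62156467 -0.109509  ] 0.1
```

Request:
{"name": "servo_tool", "arguments": {
  "motion": [
    [1, 0, 0, 5.5, 0],
    [1, 10, 17.4, 5.5, 12],
    [1, 20, 34.7, 5.5, 25],
    [1, 30, 52, 5.5, 38],
    [1, 37.3, 64.8, 5.5, 49],
    [1, 37.3, 64.8, 5.5, 49],
    [1, 37.3, 64.8, 5.5, 49],
    [1, 37.3, 64.8, 5.5, 49],
    [1, 37.3, 64.8, 5.5, 49],
    [1, 37.3, 64.8, 5.5, 49],
    [1, 37.3, 64.8, 5.5, 49],
    [1, 37.3, 64.8, 5.5, 49],
    [1, 37.3, 64.8, 5.5, 49],
    [1, 37.3, 64.8, 5.5, 49],
    [1, 37.3, 64.8, 5.5, 49]
  ],
  "squeeze": 20
}}

```text
time_s: 1.98
ee_pos: [0.5353, 0.1223, 0.4592]
eef_rot: [-3.141, 0.001, 1.155]
force: [-0.2, 0.1, -0.3]
grip_width: 0.0002
grip_force: 0.0
```

Run:
```python
from h import *
c=cam('wrist'); save(c,'pics/d.png'); pickle.dump(c,open('v1.pkl','wb'))
print(proj(c,[(.616,.058,.229),(.493,.1125,.232),(.5353,.1223,.26)]))
```

```text
[[371.35560433 234.93483322]
 [205.41669484 236.68089201]
 [248.72638649 218.05331882]]
```

View pics/d.png

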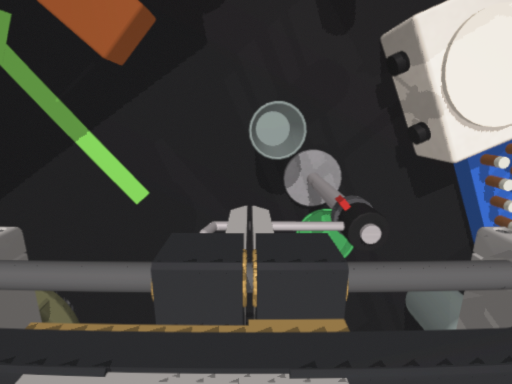

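The wrist picture shows the head top at (371,233), just where predicted, the bar along row 226, tip near (208,231), so the axis estimate holds and the fingers are on the beaker side.

Run:
```python
import numpy as np
A=np.array([.616,.058]); p=lambda a:A+.102*np.array([np.cos(np.radians(a)),np.sin(np.radians(a))])
for s,angs in ((p(141.2),np.arange(145.2,206,5)),(p(205.2),list(np.arange(209.2,242,4))+[243,245,247,248,249])):
    print([[round(float(x),1) for x in (*((p(a)-s)*100),a-angs[0]+(4 if s is not None else 0))] for a in angs])
```

```text
[[-0.4, -0.6, 4.0], [-0.9, -1.3, 9.0], [-1.3, -2.1, 14.0], [-1.6, -2.9, 19.0], [-1.9, -3.8, 24.0], [-2.1, -4.7, 29.0], [-2.2, -5.5, 34.0], [-2.3, -6.4, 39.0], [-2.2, -7.3, 44.0], [-2.1, -8.2, 49.0], [-1.9, -9.1, 54.0], [-1.6, -9.9, 59.0], [-1.3, -10.7, 64.0]]
[[0.3, -0.6, 4.0], [0.7, -1.2, 8.0], [1.1, -1.8, 12.0], [1.6, -2.4, 16.0], [2.0, -2.9, 20.0], [2.6, -3.4, 24.0], [3.1, -3.8, 28.0], [3.7, -4.2, 32.0], [4.3, -4.6, 36.0], [4.6, -4.7, 37.8], [4.9, -4.9, 39.8], [5.2, -5.0, 41.8], [5.4, -5.1, 42.8], [5.6, -5.2, 43.8]]
```

Request:
{"name": "servo_tool", "arguments": {
  "motion": [
    [1, 0, 0, -2.5, 0],
    [1, 0, 0, -5, 0],
    [1, 0, 0, -7, 0],
    [1, 0, 0, -7, 0]
  ]
}}

```text
time_s: 2.52
ee_pos: [0.5351, 0.1214, 0.389]
eef_rot: [-3.14, 0.001, 1.153]
force: [-0.6, 0.3, 0.1]
grip_width: 0.0002
grip_force: 0.0
```

Request:
{"name": "servo_tool", "arguments": {
  "motion": [
    [1, -0.4, -0.6, 0, 4],
    [1, -0.9, -1.3, 0, 9],
    [1, -1.3, -2.1, 0, 14],
    [1, -1.6, -2.9, 0, 19],
    [1, -1.9, -3.8, 0, 24],
    [1, -2.1, -4.7, 0, 29],
    [1, -2.2, -5.5, 0, 34],
    [1, -2.3, -6.4, 0, 39],
    [1, -2.2, -7.3, 0, 44],
    [1, -2.1, -8.2, 0, 49],
    [1, -1.9, -9.1, 0, 54],
    [1, -1.6, -9.9, 0, 59],
    [1, -1.3, -10.7, 0, 64]
  ]
}}

```text
time_s: 4.15
ee_pos: [0.5222, 0.015, 0.3912]
eef_rot: [3.14, 0.001, 2.274]
force: [1.1, 4.4, 0.4]
grip_width: 0.0002
grip_force: 1.7
```

Request:
{"name": "servo_tool", "arguments": {
  "motion": [
    [1, 0.3, -0.6, 0, 4],
    [1, 0.7, -1.2, 0, 8],
    [1, 1.1, -1.8, 0, 12],
    [1, 1.6, -2.4, 0, 16],
    [1, 2.0, -2.9, 0, 20],
    [1, 2.6, -3.4, 0, 24],
    [1, 3.1, -3.8, 0, 28],
    [1, 3.5, -4.1, 0, 31],
    [1, 3.8, -4.3, 0, 33],
    [1, 4.0, -4.4, 0, 34]
  ]
}}

```text
time_s: 5.4
ee_pos: [0.5622, -0.029, 0.391]
eef_rot: [3.141, 0.001, 2.865]
force: [-3.7, -0.5, 1.4]
grip_width: 0.0003
grip_force: 1.5
```

Request:
{"name": "servo_tool", "arguments": {
  "motion": [
    [1, 0.3, -0.2, 0, 2],
    [1, 0.6, -0.35, 0, 4],
    [1, 0.9, -0.5, 0, 6],
    [1, 1.2, -0.6, 0, 8],
    [1, 1.4, -0.7, 0, 9],
    [1, 1.5, -0.75, 0, 10],
    [1, 1.5, -0.75, 0, 10]
  ]
}}

```text
time_s: 6.28
ee_pos: [0.5775, -0.036, 0.3896]
eef_rot: [-3.142, 0.0, 3.04]
force: [-1.5, -0.6, 1.0]
grip_width: 0.0006
grip_force: 0.7
```

Request:
{"name": "servo_tool", "arguments": {
  "motion": [
    [1, 0.1, -0.05, 0, 1],
    [1, 0.2, -0.1, 0, 1.5],
    [1, 0.3, -0.1, 0, 2],
    [1, 0.3, -0.1, 0, 2]
  ]
}}

```text
time_s: 6.78
ee_pos: [0.5805, -0.037, 0.3896]
eef_rot: [-3.141, -0.0, 3.075]
force: [-2.2, -0.2, 1.1]
grip_width: 0.0008
grip_force: 1.0
```

Request:
{"name": "servo_tool", "arguments": {
  "motion": [
    [1, 0.1, 0, 0, 0],
    [1, 0.2, -0.05, 0, 0],
    [1, 0.3, -0.05, 0, 0],
    [1, 0.3, -0.05, 0, 0]
  ]
}}

```text
time_s: 7.28
ee_pos: [0.5835, -0.0375, 0.3896]
eef_rot: [-3.142, 0.0, 3.075]
force: [-2.0, -1.1, 0.2]
grip_width: 0.0007
grip_force: 1.0
```

Request:
{"name": "servo_tool", "arguments": {
  "motion": [
    [1, 0.1, 0, 0, 0],
    [1, 0.15, -0.05, 0, 0],
    [1, 0.2, -0.05, 0, 0],
    [1, 0.2, -0.05, 0, 0]
  ]
}}

```text
time_s: 7.78
ee_pos: [0.5854, -0.0379, 0.3896]
eef_rot: [3.141, -0.001, 3.075]
force: [-4.9, 0.2, 0.9]
grip_width: 0.0001
grip_force: 2.5
```

Rising force; continue in half-millimetre steps.

Request:
{"name": "servo_tool", "arguments": {
  "motion": [
    [1, 0.05, 0, 0, 0],
    [1, 0.05, 0, 0, 0],
    [1, 0.05, 0, 0, 0]
  ]
}}

```text
time_s: 8.15
ee_pos: [0.5857, -0.0379, 0.3896]
eef_rot: [3.141, -0.002, 3.075]
force: [-8.3, 0.2, 2.8]
grip_width: 0.0006
grip_force: 3.9
```

Request:
{"name": "servo_tool", "arguments": {
  "motion": [
    [1, 0.05, 0, 0, 0],
    [1, 0.05, 0, 0, 0],
    [1, 0.05, 0, 0, 0],
    [1, 0.05, 0, 0, 0]
  ]
}}

```text
time_s: 8.65
ee_pos: [0.5861, -0.0379, 0.3895]
eef_rot: [3.141, -0.003, 3.075]
force: [-12.2, 0.6, 3.1]
grip_width: 0.0
grip_force: 5.5
```

Request:
{"name": "servo_tool", "arguments": {
  "motion": [
    [1, 0.05, 0, 0, 0],
    [1, -0.3, 0, 0, 0],
    [1, -1.5, 0, 0, 0],
    [1, -3.5, 0, 0, 0],
    [1, -3.5, 0, 5, 0],
    [1, -3.5, 0, 11, 0],
    [1, -3.5, 0, 11, 0]
  ]
}}

```text
time_s: 9.52
ee_pos: [0.5505, -0.0378, 0.5044]
eef_rot: [-3.141, 0.009, 3.075]
force: [-1.0, -0.7, -1.3]
grip_width: 0.0007
grip_force: 0.0
```

Request:
{"name": "servo_tool", "arguments": {
  "motion": [
    [0.5, -1, -3, 0, -10],
    [0, -2, -5, 0, -20],
    [0, -3, -7, 0, -30],
    [0, -4, -9, 0, -40],
    [0, -5, -11, 0, -50],
    [0, -6, -13, 0, -60],
    [0, -7, -15, 0, -70],
    [0, -8, -17, 0, -80],
    [0, -9, -19, 0, -90],
    [0, -10, -21, 0, -100],
    [0, -11, -23, 0, -110],
    [0, -12.2, -25, 0, -120],
    [0, -12.2, -27, 0, -130],
    [0, -12.2, -27, 0, -140],
    [0, -12.2, -27, 0, -150],
    [0, -12.2, -27, 0, -160],
    [0, -12.2, -27, 0, -170],
    [0, -12.2, -27, 0, -176.2],
    [0, -12.2, -27, 0, -176.2],
    [0, -12.2, -27, 0, -176.2]
  ]
}}

```text
time_s: 12.02
ee_pos: [0.4293, -0.3079, 0.4993]
eef_rot: [-3.141, 0.0, 0.002]
force: [-1.0, 1.1, 0.5]
grip_width: 0.0942
grip_force: 0.0
```

Run:
```python
from h import *
d={n:cam(n) for n in ('wrist','top','scene')}; pickle.dump(d,open('v2.pkl','wb'))
c=d['wrist']; o=ctrl.get_obs(); print(o['ee_pos'],o['eef_rot'],o['time_s'],o['force'])
t=cv2.resize(d['top']['image'][140:215,205:300],(285,225),interpolation=cv2.INTER_CUBIC)
s=cv2.resize(d['scene']['image'][150:255,220:315],(190,210),interpolation=cv2.INTER_CUBIC)
im=np.zeros((600,520,3),np.uint8); im[:384,:512]=c['image']; im[384:600,:285]=t[:216]; im[384:594,290:480]=s
cv2.imwrite('pics/e.png',im[:,:,::-1])
```

```text
[ 0.4293829  -0.30794349  0.49949957] [-3.14151892e+00  7.44976965e-05  8.49319731e-04] 12.175 [ 0.23744926 -0.13176016  0.14926681]
```

View pics/e.png

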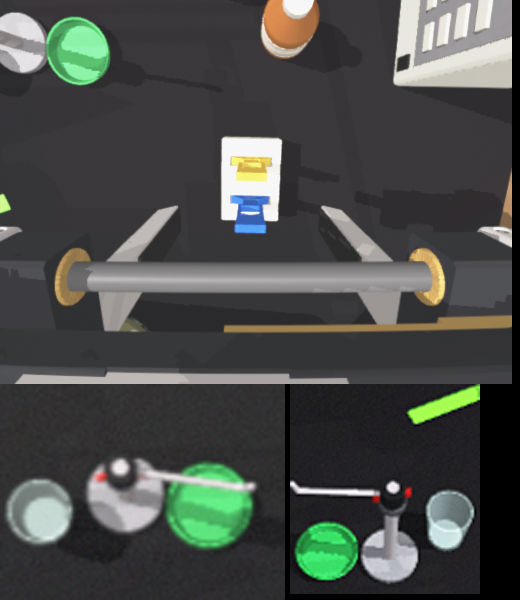

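The wrist picture shows the yellow tab's top at about (252,175), columns 237–267, in the far slot, the blue one at (250,225). The bottom crops show the hook standing over the dish at its stop.

Run:
```python
from h import *
d=pickle.load(open('v2.pkl','rb')); c=d['wrist']
hsv=cv2.cvtColor(c['image'],cv2.COLOR_RGB2HSV); m=cv2.inRange(hsv,(18,120,80),(34,255,255)); m[:140]=0; m[200:]=0; m[:,:220]=0;m[:,290:]=0
for r in range(150,186,1):
    x=np.where(m[r])[0]
    if len(x): print(r,x.min(),x.max(),int(hsv[r,252,2]),end=' | ')
w=cv2.inRange(hsv,(0,0,150),(180,50,255)); w[:125]=0;w[230:]=0;w[:,:215]=0;w[:,290:]=0
x,y,ww,h=cv2.boundingRect(w); print('rack',x,y,ww,h, onz(c,[(x,y),(x+ww,y)],.05).round(4))
print(onz(c,[(237,181),(267.5,181),(237,172),(267.5,172)],.171).round(4))
# hook at the stop
t,s=d['top'],d['scene']
tt=onz(t,[(205+252/3,140+(487-384)/3)],.228)[0]; ss=onz(s,[(220+3/2,150+(487-384)/2)],.228)[0]
hh=onz(t,[(205+121/3,140+(467-384)/3)],.232)[0]; hs=onz(s,[(220+(393-290)/2,150+(491-384)/2)],.232)[0]
print('tip',tt,ss,'head',hh,hs)
```

```text
157 233 256 234 | 158 233 269 224 | 159 233 269 239 | 160 233 269 220 | 161 233 269 213 | 162 233 269 237 | 163 233 269 247 | 164 236 269 247 | 165 237 268 247 | 166 238 264 243 | 167 238 264 226 | 168 238 264 212 | 169 238 265 208 | 170 237 265 207 | 171 237 265 210 | 172 237 266 232 | 173 241 266 247 | 174 241 265 247 | 175 238 265 247 | 176 237 265 247 | 177 237 264 247 | 178 237 264 247 | 179 238 265 247 | 180 255 265 247 | rack 221 137 61 84 [[ 0.469  -0.2654  0.05  ]
 [ 0.4691 -0.3582  0.05  ]]
[[ 0.4273 -0.2945  0.171 ]
 [ 0.4274 -0.329   0.171 ]
 [ 0.4377 -0.2946  0.171 ]
 [ 0.4377 -0.3288  0.171 ]]
tip [ 0.59202734 -0.07844281  0.228     ] [ 0.5987824  -0.07244681  0.228     ] head [0.61426523 0.05556099 0.232     ] [0.62434851 0.05950081 0.232     ]
```

Request:
{"name": "servo_tool", "arguments": {
  "motion": [
    [0, 0.3, -0.3, -4, 0],
    [0, 0.3, -0.3, -8, 0],
    [0, 0.3, -0.3, -12, 0],
    [0, 0.3, -0.3, -14.5, 0],
    [0, 0.3, -0.3, -16, 0],
    [0, 0.3, -0.3, -16, 0],
    [0.3, 0.3, -0.3, -16, 0],
    [0.5, 0.3, -0.3, -16, 0],
    [0.6, 0.3, -0.3, -16, 0],
    [1, 0.3, -0.3, -16, 0],
    [1, 0.3, -0.3, -16, 0],
    [1, 0.3, -0.3, -16, 0],
    [1, 0.3, -0.3, -16, 0]
  ],
  "squeeze": 25
}}

```text
time_s: 13.8
ee_pos: [0.4324, -0.311, 0.3396]
eef_rot: [-3.142, 0.0, -0.0]
force: [-0.2, -0.2, 0.9]
grip_width: 0.036
grip_force: 25.0
```

Request:
{"name": "servo_tool", "arguments": {
  "motion": [
    [1, 0, 0, 0.5, 0],
    [1, 0, 0, 2.5, 0],
    [1, 0, 0, 5.5, 0],
    [1, 0, 0, 8.5, 0],
    [1, 0, 0, 10.5, 0],
    [1, 2, 2, 10.5, 10],
    [1, 4, 5, 10.5, 20],
    [1, 7, 8, 10.5, 30],
    [1, 9, 11, 10.5, 40],
    [1, 11, 13, 10.5, 50],
    [1, 13, 15, 10.5, 60],
    [1, 15.1, 17.2, 10.5, 70],
    [1, 15.1, 17.2, 10.5, 80.5],
    [1, 15.1, 17.2, 10.5, 80.5],
    [1, 15.1, 17.2, 10.5, 80.5],
    [1, 15.1, 17.2, 10.5, 80.5]
  ]
}}

```text
time_s: 15.8
ee_pos: [0.5833, -0.1392, 0.4448]
eef_rot: [3.141, -0.0, 1.402]
force: [0.4, -0.2, -1.8]
grip_width: 0.0355
grip_force: 25.0
```

Run:
```python
from h import *
d={n:cam(n) for n in ('wrist','scene')}; pickle.dump(d,open('v3.pkl','wb'))
c=d['wrist']; s=d['scene']; o=ctrl.get_obs(); print(o['ee_pos'],o['eef_rot'],o['time_s'],o['force'],o['grip_width'])
p=o['ee_pos']; z0=p[2]-.3346
print(proj(s,[(p[0],p[1],z0+.129),(p[0],p[1],z0+.166),(.592,-.0775,.232),(.592,-.0775,.206),(.616,.058,.21)]))
s4=cv2.resize(s['image'][110:260,180:320],(560,600),interpolation=cv2.INTER_CUBIC)
cv2.imwrite('pics/f.png',s4[:,:,::-1]); save(c,'pics/g.png')
```

```text
[ 0.5832924  -0.13918693  0.44475122] [3.14149030e+00 8.35368202e-06 1.40275393e+00] 15.9 [ 0.3876663   0.02244165 -0.81300563] 0.0357171793476539
[[195.83574844 197.23612373]
 [193.68547253 190.04501213]
 [219.30395357 198.79906457]
 [220.20721776 203.52284977]
 [270.29113643 204.85267798]]
```

View pics/f.png

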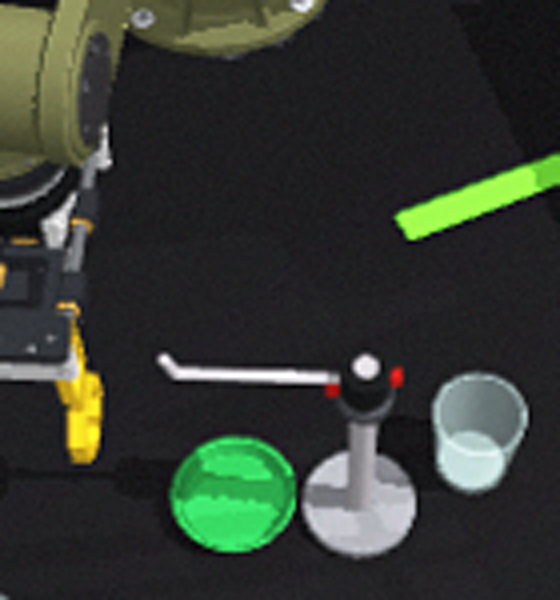

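View pics/g.png

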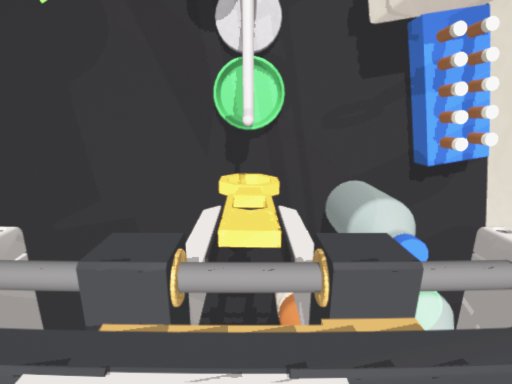

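The scene crop shows the wrench (tab at (80,330), ring at (85,440)) clear beyond the hook tip (163,358), bar along row 375. The wrist picture shows the tip at (248,118) and bar straight along column 248, the tab centred on column 249: aligned.

Run:
```python
from h import *
d=pickle.load(open('v3.pkl','rb')); c=d['wrist']; im=c['image']
g=cv2.cvtColor(im,cv2.COLOR_RGB2HSV)
for r in (30,50,60,100,110,116,122):
    x=np.where((g[r,235:262,1]<50)&(g[r,235:262,2]>130))[0]+235; print(r,x.min() if len(x) else None,x.max() if len(x) else None)
tip=onz(c,[(248.5,119)],.232)[0]; b1=onz(c,[(248,60)],.214)[0]; T=c['wfc']
p=np.array([.5833,-.1392]); ux=np.array([np.cos(1.4028),np.sin(1.4028)]); uy=np.array([-ux[1],ux[0]])
for q in (tip,b1,onz(c,[(247.5,30)],.214)[0],onz(c,[(249,215)],.31)[0]*0+np.r_[onz(c,[(250,243)],.2786)[0]]): print(q,(q[:2]-p)@ux,(q[:2]-p)@uy)
A=np.array([.616,.058]); print('A',(A-p)@ux,(A-p)@uy)
```

```text
30 235 261
50 236 259
60 242 253
100 243 253
110 243 253
116 243 253
122 243 253
[ 0.59432017 -0.07459273  0.232     ] 0.06554036125729135 -6.222144485424665e-05
[ 0.6008652  -0.03436469  0.214     ] 0.10629644182273716 0.0002113045563370275
[ 0.60386266 -0.01500242  0.214     ] 0.1258873240584387 0.000493560733100834
[ 0.58361673 -0.14218937  0.2786    ] -0.002894325948033181 -0.0008121197978932259
A 0.19989145003932807 0.0007336219563268687
```

Request:
{"name": "servo_tool", "arguments": {
  "motion": [
    [1, 0.3, 2, 0, 0],
    [1, 0.7, 4, 0, 0],
    [1, 0.85, 5, 0, 0],
    [1, 1.0, 6, 0, 0],
    [1, 1.1, 6.6, 0, 0],
    [1, 1.2, 7.2, 0, 0]
  ]
}}

```text
time_s: 16.65
ee_pos: [0.5955, -0.0667, 0.4446]
eef_rot: [-3.142, 0.0, 1.404]
force: [0.3, -0.3, -0.8]
grip_width: 0.036
grip_force: 25.0
```

Request:
{"name": "servo_tool", "arguments": {
  "motion": [
    [1, 0.15, 0.9, 0, 0],
    [1, 0.3, 1.8, 0, 0],
    [1, 0.4, 2.4, 0, 0],
    [1, 0.5, 2.8, 0, 0],
    [1, 0.5, 2.8, -0.8, 0],
    [1, 0.5, 2.8, -1.5, 0],
    [1, 0.5, 2.8, -1.9, 0],
    [1, 0.5, 2.8, -2.1, 0],
    [1, 0.5, 2.8, -2.2, 0],
    [1, 0.5, 2.8, -2.2, 0]
  ]
}}

```text
time_s: 17.9
ee_pos: [0.6004, -0.039, 0.4227]
eef_rot: [3.141, 0.0, 1.405]
force: [0.6, -1.2, -1.4]
grip_width: 0.0356
grip_force: 25.0
```

Run:
```python
from h import *
s=cam('scene'); t=cam('top')
s4=cv2.resize(s['image'][150:255,190:310],(600,525),interpolation=cv2.INTER_CUBIC)
cv2.imwrite('pics/i.png',s4[:,:,::-1])
```

```text
(no output)
```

View pics/i.png

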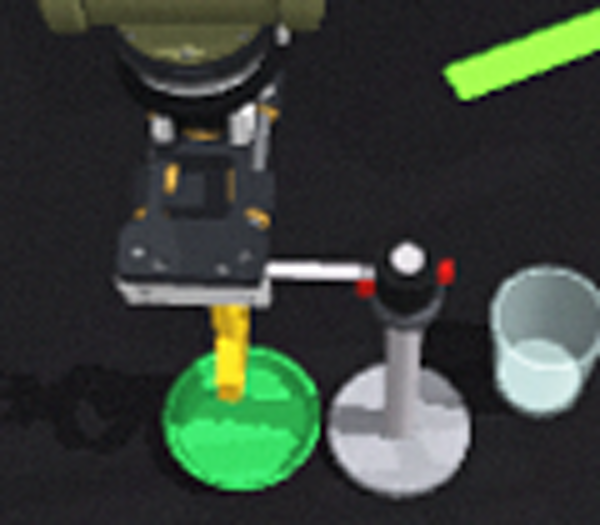

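The scene crop shows the wrench on the bar (tab under the gripper near (230,310), ring (230,385)) over the dish. Lower gently until its weight is taken.

Request:
{"name": "servo_tool", "arguments": {
  "motion": [
    [1, 0, 0, -0.1, 0],
    [1, 0, 0, -0.2, 0],
    [1, 0, 0, -0.25, 0],
    [1, 0, 0, -0.25, 0]
  ]
}}

```text
time_s: 18.5
ee_pos: [0.6004, -0.039, 0.4202]
eef_rot: [-3.142, 0.0, 1.405]
force: [-0.5, -0.6, -0.9]
grip_width: 0.0357
grip_force: 25.0
```

Request:
{"name": "servo_tool", "arguments": {
  "motion": [
    [1, 0, 0, -0.05, 0],
    [1, 0, 0, -0.1, 0],
    [1, 0, 0, -0.1, 0]
  ]
}}

```text
time_s: 18.88
ee_pos: [0.6003, -0.0389, 0.4198]
eef_rot: [3.141, -0.0, 1.405]
force: [-2.5, 0.9, 5.4]
grip_width: 0.0362
grip_force: 25.0
```

Request:
{"name": "servo_tool", "arguments": {
  "motion": [
    [1, 0, 0, 0.05, 0],
    [1, 0, 0, 0.05, 0],
    [0.6, 0, 0, 0.05, 0],
    [0.55, 0, 0, 0.05, 0],
    [0.5, 0, 0, 0.05, 0],
    [0.45, 0, 0, 0.05, 0],
    [0.35, 0, 0, 0.05, 0],
    [0.2, 0, 0, 0.05, 0],
    [0.2, 0, 0, 0.05, 0]
  ],
  "squeeze": 5
}}

```text
time_s: 20.0
ee_pos: [0.6004, -0.039, 0.4197]
eef_rot: [3.142, 0.0, 1.405]
force: [0.0, -0.2, 0.7]
grip_width: 0.0744
grip_force: 0.0
```

Request:
{"name": "servo_tool", "arguments": {
  "motion": [
    [0.2, 0, 0, 1, 0],
    [0.2, 0, 0, 2.5, 0],
    [0.2, 0, 0, 5, 0],
    [0.2, 0, 0, 9, 0],
    [0.2, -4, 0, 14, 0],
    [0.2, -9, -2, 15, 0],
    [0.2, -14, -4, 15, 0],
    [0.2, -20, -6, 15, 0],
    [0.2, -20, -6, 15, 0],
    [0.2, -20, -6, 15, 0]
  ]
}}

```text
time_s: 21.25
ee_pos: [0.4004, -0.0989, 0.5707]
eef_rot: [3.14, 0.0, 1.404]
force: [0.1, -0.3, -0.5]
grip_width: 0.0749
grip_force: 0.0
```

Run:
```python
from h import *
s=cam('scene'); t=cam('top'); w=cam('wrist'); o=ctrl.get_obs(); print(o['ee_pos'],o['force'],o['time_s'])
s4=cv2.resize(s['image'][150:255,190:310],(480,420),interpolation=cv2.INTER_CUBIC)
t4=cv2.resize(t['image'][140:215,205:285],(320,300),interpolation=cv2.INTER_CUBIC)
im=np.zeros((420,800,3),np.uint8); im[:,:480]=s4; im[:300,480:]=t4
cv2.imwrite('pics/j.png',im[:,:,::-1])
```

```text
[ 0.40132011 -0.09876808  0.56951704] [ 0.09988472 -0.11470519  0.54393667] 21.4
```

View pics/j.png

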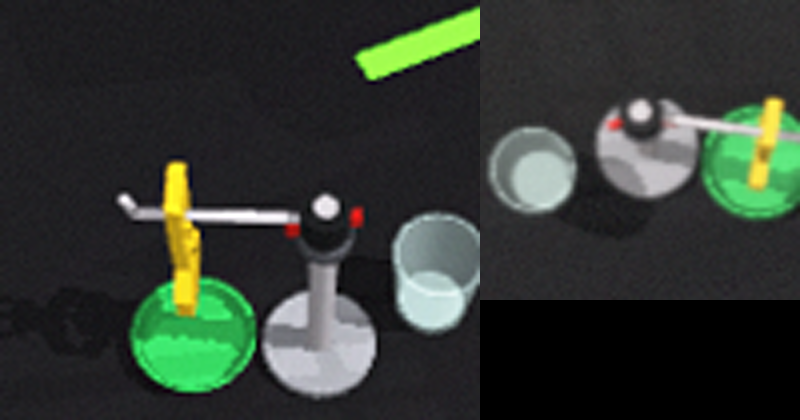

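The picture shows the wrench hanging on the middle of the bar (crossing at crop (178,215), tip (124,203), head (326,207)), over the dish, with the hook still at its stop. I let it settle, then hand in.

Request:
{"name": "servo_tool", "arguments": {
  "motion": [
    [0.2, 0, 0, 0, 0],
    [0.2, 0, 0, 0, 0],
    [0.2, 0, 0, 0, 0],
    [0.2, 0, 0, 0, 0],
    [0.2, 0, 0, 0, 0],
    [0.2, 0, 0, 0, 0],
    [0.2, 0, 0, 0, 0],
    [0.2, 0, 0, 0, 0],
    [0.2, 0, 0, 0, 0],
    [0.2, 0, 0, 0, 0],
    [0.2, 0, 0, 0, 0],
    [0.2, 0, 0, 0, 0],
    [0.2, 0, 0, 0, 0],
    [0.2, 0, 0, 0, 0],
    [0.2, 0, 0, 0, 0],
    [0.2, 0, 0, 0, 0]
  ]
}}

```text
time_s: 23.4
ee_pos: [0.4004, -0.0989, 0.5696]
eef_rot: [-3.142, -0.0, 1.405]
force: [0.4, 0.0, 0.6]
grip_width: 0.075
grip_force: 0.0
```

```bash
python3 -c "
from station import ctrl
print(ctrl.hand_in())"
```

```text
the job is handed in; nothing more can be done
None
```

The hook is at its stop over the green dish (leaned on at about 12 N), the yellow wrench hangs by its eye on the middle of the bar, and the job was handed in at 23.4 s; hand-in returned no verdict.

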